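# Level the assembly stand that carries the disc

## Robot

A 6-joint arm with a two-finger parallel gripper is mounted at the origin on a cart in front of the work surface, level with it; the furniture and walls round the work are solid. World frame = base frame: x ahead of the robot, y to its left, z up, the work surface at z = 0. Lengths are in mm, angles in rad, forces in N, time in s.
With the tool pointing down it reaches from about 225 to 725 mm from the base axis. Payload 3.1 kg.
Tool frame: the origin (TCP) lies midway between the tips of the shut fingers; the grasp point (between the pads) lies 19 mm behind it; z points along the fingers, y is the direction in which the jaws open and shut (so a half turn about z gives the same grasp; the last joint's range is limited). The gripper opens to 85 mm and grips with 20 to 120 N. Pads are 22 mm wide; open, the fingers measure 114 mm over their backs; the gripper's body (76 mm by 85 mm) begins 54 mm behind the grasp point. The pads swing forward as they close: fully open they stand 13 mm farther back than shut.
Start: joints at [-0.128, 0.048, 0.099, 1.622, 0, 1.443], TCP at [524.993, -0.012, 231.312] pointing down, gripper open.
Joint ranges: [-2.91, 2.91], [-0.99, 1.94], [-1.21, 1.42], [-2.12, 2.29], [-1.49, 1.47], [-3.14, 3.14]. Speed limits (rad/s): [2.79, 2.79, 3.14, 3.14, 3.14, 3.14].

## Interface

Orientations are given as a rotation vector (axis times angle).
In Python, from plant import arm gives the robot as it stands.
- The arm moves only by the shell command python3 -m jog 'ROWS' [FORCE]. ROWS is JSON, a list of rows, each a list of 3 entries, a list of its own where there are three numbers: the shift along the tool's x, y, z in m, then the turn, a rotation vector about the tool's x, y, z in degrees, then the opening in per cent of the stroke, from 0 (shut) to 100 (fully open). In form: [[[tx, ty, tz], [rx, ry, rz], hand], ...]. A call has 1 to 20 rows; each row is the pose to reach, as a shift and turn from the pose commanded when the call began, along the tool's axes at that moment; what a row does not reach only later rows make up. A row lasts 1/8 s, in which the tool goes at most 62.5 mm and 10.7 degrees, less where a joint would pass 70% of its speed; a pose out of reach is approached as far as the arm can. A call with a gripper value outside its range is refused whole. The fingers move at their own pace and stop on an object; FORCE is the grip in N (left out, the last holds). Time passes only in rows, so rows that repeat a pose let the fingers close. It gives the time, the measured TCP pose, the force and the opening at its end, in the units of the state.
- arm.read_state(): the state, without advancing time (a new reading comes with each control period).
- arm.capture(name): name is "scene" or "side" or "wrist"; returns a dict with "color" (480x640x3 uint8, blue, green, red), "depth" (480x640 float32, mm along the optical axis (not along the pixel's ray), 0 where there is no reading), "vfov" (degrees; the focal length in pixels is half the picture's height over the tangent of half this angle, whatever the lens; pixels are square), "cx", "cy" (the principal point, pixels), "k1" (the pictures are not rectified: a ray, as slopes to the right and down, at radius r is drawn at 1 + k1 r^2 times it, then the intrinsics apply), "origin" and "orientation" of the camera in the world. Camera axes: x right, y down, z forward; pixel columns grow to the right and rows downward; lengths in mm; the calibration is good to about 2 mm. A picture is of the moment at which its call begins.
- arm.close_job(): hands the job in, once; it reports no verdict.
Trained networks look in the newest picture that a camera, given by its name, has taken for a name from the list of things; names that differ only in an ending like _2 or _b are one class to them, and where a whole thing is asked for, a point or a joint stands for the part that bears it (a point fixed in the world has none). Each returns a list of dicts, best first, with "score" (0 to 1); they miss things now and then, are a little off and sometimes report something else, mostly with a low value. They report only what shows in the picture. A call takes as long as a camera call.
- arm.trace(camera, thing): "region" (480x640 bool, what is visible of it) and "rect" ([left, top, right, bottom] in pixels, round what is visible of it).
- arm.tip_of(camera, thing): "position" ([column, row] in pixels: a listed point, or the origin of a listed thing).
The state is a dict: "time": time; "joint_pos": joint angles; "joint_velocities": joint speeds; "tau": joint torques, N m; "eef_pos": TCP position; "ee_rot": TCP orientation; "contact_force": force on the tool from outside, world axes, zero at the start; "torque": the same for the moment, N m; "gripper_width": finger opening in mm.
Only numpy, scipy, OpenCV 4.12 (cv2) and the standard library are available. Lean on these libraries where they do the work, as an engineer would, in place of code of your own. Each camera call takes 0.05 s, during which the arm holds its last target. There are 200 camera calls.

## Task

Two small tilting assembly stands stand on the table. Turn the wing knob of the one that carries the cast disc until its platform, with the disc, sits level, then let go. Leave the empty stand's platform as it is.

Things in the scene. Friction and masses are not known exactly. Their poses are not given: they have to be found in the camera images.
- disc_stand: the stand that carries the disc: fixed aluminium base 150 x 84 mm, 14 mm high. Origin: centre of its underside, z up. Its platform (aluminium plate 127 x 58 x 6 mm, top 54 mm above the table when level, with a white cast disc 66 mm wide, 10 mm thick screwed on) is hinged at the base's -x end, towards the robot; the screw with the black wing knob stands 56 mm from the origin along +x
- disc_knob_grip (a point): grip point of that stand's wing knob, on the vertical screw axis, 102 mm above the table, 12 mm below the knob's top. The wing is a bar 46 mm long, 13 mm thick, 26 mm high; this frame turns with it: x along the bar, y across it (grasp across), z up. It turns at constant height with light friction (0.1 N m) and stays where it is left
- disc_knob (a joint): turn of that knob, rad, growing clockwise seen from above, stops at -1.45 and 1.45. At 0 the platform is level and the bar lies along the stand's length. Clockwise raises the platform's knob end, anticlockwise lowers it: 1 rad of knob tilts the platform by 0.14 rad
- disc_platform (a joint): tilt of the platform that carries the disc, rad: 0 level, negative when its knob end is low, positive when it is high. It starts with the knob end low by 0.10 to 0.17 rad
- empty_stand: the other stand, of the same make and size but with a bare platform, tilted either way or level; to be left alone. Origin: centre of its base's underside, knob 56 mm along +x
- empty_edge (a point): middle of the knob-end edge of the empty stand's platform, on its top face, 71 mm from that stand's origin along +x; must stay where it is

How it is judged (in metres and radians):
At the end, for the whole second after the job is handed in: the platform with the disc is level to within 0.035 rad (2 degrees) and at rest, and the edge of the empty stand's platform is within 5 mm of where it was (value of joint disc_platform between -0.035 and 0.035 rad and velocity of joint disc_platform between -0.02 and 0.02 rad/s and distance of empty_edge from where it was at the start of the episode below 0.005 m); the robot touches nothing.
It fails at once if the empty stand's platform is moved by more than 5 mm (distance of empty_edge from where it was at the start of the episode above 0.005 m).
It also fails if it takes over 29 s, if anything falls off the work surface, if the arm or the gripper's body presses on something with over 40 N, if the wrist force passes 120 N, or if a joint passes its speed limit or range.

## Working session

There is one attempt and no reset: what is moved stays moved. The work goes in short steps, Python scripts to look and compute and a shell command to move; the robot and the scene stay as the last step left them, time stands still between calls to the robot, and variables do not carry over. Pictures are saved under pics/ and viewed, about 8 in all and at most 12, crops included, and the job is handed in when it is done.

```bash
mkdir -p pics; cat > h.py <<'E'
import numpy as np, cv2
from plant import arm
from scipy.spatial.transform import Rotation as R
def Rm(o):
    o=np.array(o,float)
    if o.shape==(3,3): return o
    return (R.from_quat(o) if o.size==4 else R.from_rotvec(o)).as_matrix()
def ray(c,uv):
    f=240/np.tan(np.radians(c["vfov"])/2)
    d=(np.array(uv,float)-[c["cx"],c["cy"]])/f
    s=d.copy()
    for _ in range(20): s=d/(1+c["k1"]*(s@s))
    return np.array([s[0],s[1],1.])
def pt(c,uv,depth): return np.array(c["origin"])+Rm(c["orientation"])@(ray(c,uv)*depth)
def cloud(c,mask):
    v,u=np.nonzero(mask&(c["depth"]>0))
    return np.array([pt(c,(a,b),c["depth"][b,a]) for a,b in zip(u,v)])
def tri(cs,uvs):
    A=np.zeros((3,3));b=np.zeros(3)
    for c,uv in zip(cs,uvs):
        d=Rm(c["orientation"])@ray(c,uv);d/=np.linalg.norm(d);P=np.eye(3)-np.outer(d,d);A+=P;b+=P@np.array(c["origin"])
    X=np.linalg.solve(A,b)
    return X
E
python3 - <<'E'
from h import *
s=arm.read_state();print(s)
C={}
for n in("scene","side","wrist"):
    c=arm.capture(n);C[n]=c
    print(n,{k:c[k] for k in c if k not in("color","depth")})
    cv2.imwrite(f"pics/{n}0.png",c["color"])
    for t in("disc_knob_grip","disc_stand","empty_stand","empty_edge"):
        for r in arm.tip_of(n,t)[:2]:
            u,v=r["position"];d=c["depth"][int(np.clip(v,0,479)),int(np.clip(u,0,639))]
            print(n,t,round(r["score"],2),np.round([u,v]),np.round(pt(c,(u,v),d)))
    for r in arm.trace(n,"disc_knob")[:2]:
        p=cloud(c,r["region"]);print(n,"knob",r["score"],r["rect"],len(p),np.median(p,0) if len(p) else 0)
cv2.imwrite("pics/all.png",np.vstack([cv2.resize(np.hstack([C["scene"]["color"],C["side"]["color"]]),(800,300)),cv2.resize(np.hstack([C["wrist"]["color"],C["wrist"]["color"]*0]),(800,300))]))
E
```

```text
{'time': 0.0, 'joint_pos': array([-1.27778308e-01,  4.87397163e-02,  9.75617580e-02,  1.62197726e+00,
        2.94243830e-05,  1.44296608e+00]), 'joint_velocities': array([-0.00025561, -0.00177099,  0.00029708,  0.00045254, -0.00172485,
        0.00030938]), 'tau': array([ 2.96208136e-04, -3.38780022e+01,  3.20016932e+01,  2.03766406e-02,
       -2.11149008e-04,  6.20949692e-06]), 'eef_pos': array([5.24387553e+02, 8.68184038e-02, 2.30104797e+02]), 'ee_rot': array([-2.22005042, -2.22016566,  0.00222683]), 'contact_force': array([0.49490541, 0.00338812, 0.08691965]), 'torque': array([ 0.01683612, -0.03113333, -0.01756264]), 'gripper_width': 85.43049012748106}
scene {'vfov': 43.40787296436485, 'cx': 315.62808059868655, 'cy': 245.86071262466078, 'k1': -0.18111778609556708, 'origin': array([-227.00467566, -756.56596789,  704.98644214]), 'orientation': array([-2.00130398,  0.90142971, -0.46586073])}
scene disc_stand 0.7 [250. 257.] [423.  17.  15.]
scene empty_stand 0.57 [368. 321.] [ 385. -310.   55.]
scene knob 0.74 [266.5, 197.3, 283.1, 237.7] 313 [489.46839873   7.29784729  89.11030741
[... 396 characters left out ...]
]
side empty_edge 0.66 [385. 285.] [ 571. -218.   -4.]
side knob 0.56 [290.6, 199.4, 301.7, 239.0] 203 [491.54175112   5.51496996  87.78314505]
wrist {'vfov': 58.879251167863536, 'cx': 322.25374652710417, 'cy': 235.24353869868753, 'k1': -0.07235113029407457, 'origin': array([524.65229633,  84.71961468, 374.77439286]), 'orientation': array([ 2.80708617e+00, -8.34832461e-04, -1.18721995e-03])}
wrist disc_knob_grip 0.96 [278. 202.] [497.  17. 115.]
wrist disc_stand 0.71 [230. 160.] [455.  34.  54.]
wrist empty_stand 0.91 [250. 425.] [ 446. -259.   14.]
wrist empty_edge 0.93 [308. 458.] [ 508. -304.   16.]
wrist knob 0.97 [249.6, 168.8, 309.1, 236.1] 2412 [495.80457138  15.76777206 113.37356384]
```

View pics/all.png

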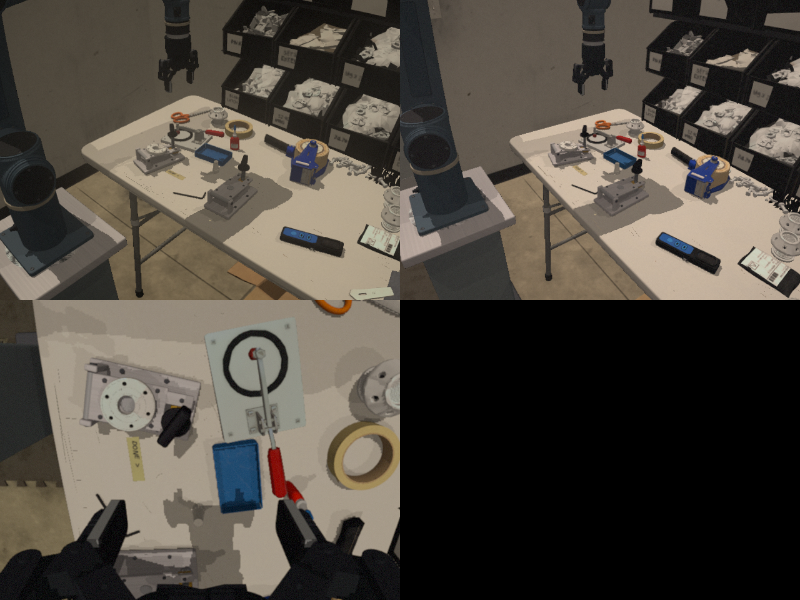

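The picture shows the disc stand at upper left in the wrist view (disc about (205,165), black wing about (280,202) in full pixels), with its bar turned anticlockwise. The empty stand is at the bottom, under the fingers. I'll measure the knob, bar yaw, stand yaw and clearances next.

```bash
cat > m.py <<'E'
from h import *
def yaw(p):
    q=p[:,:2]-p[:,:2].mean(0);w,V=np.linalg.eigh(q.T@q/len(q));d=V[:,1];d=d*np.sign(d[0]);return np.degrees(np.arctan2(d[1],d[0])),np.sqrt(w)
def measure(pre):
    c=arm.capture("wrist");cv2.imwrite(f"pics/{pre}.png",c["color"])
    r=arm.trace("wrist","disc_knob")[0];p=cloud(c,r["region"]);zt=np.percentile(p[:,2],95)
    t=p[p[:,2]>zt-6];(u0,v0)=t[:,:2].min(0),t[:,:2].max(0)
    rc=cv2.minAreaRect(t[:,:2].astype(np.float32))
    print("knob top z",zt,"yaw",yaw(t),"mean",t.mean(0),"rect",rc)
    r=arm.trace("wrist","disc_stand")
    if r:
        p=cloud(c,r[0]["region"]);print("stand",r[0]["score"],r[0]["rect"],yaw(p),"z",np.percentile(p[:,2],[2,10,50,90,98]))
        b=p[p[:,2]<22];print("base",cv2.minAreaRect(b[:,:2].astype(np.float32)))
        q=p[(p[:,2]>30)&(p[:,2]<80)];print("plat",cv2.minAreaRect(q[:,:2].astype(np.float32)))
        A=np.c_[q[:,:2],np.ones(len(q))];k=np.linalg.lstsq(A,q[:,2],rcond=None)[0];print("slope",k)
    g=arm.tip_of("wrist","disc_knob_grip");print([(x["score"],x["position"]) for x in g[:1]])
    return c,g[0]["position"]
E
python3 - <<'E'
from m import *
c,g=measure("w1")
s=arm.capture("side");gs=arm.tip_of("side","disc_knob_grip")
s2=arm.capture("scene");gc=arm.tip_of("scene","disc_knob_grip")
print("tri side",tri([c,s],[g,gs[0]["position"]]) if gs else None)
if gc: print("tri scene",gc[0]["score"],tri([c,s2],[g,gc[0]["position"]]))
# heights around knob
P=cloud(c,np.ones((480,640),bool)&(np.add.outer(np.arange(480),np.arange(640))%3==0))
k=np.array([492,12]);d=np.linalg.norm(P[:,:2]-k,axis=1)
for lo,hi in((30,60),(60,80),(80,110)):
    q=P[(d>lo)&(d<hi)&(P[:,2]>60)&(P[:,2]<200)];print(lo,hi,len(q),q[q[:,2]>75].mean(0) if (q[:,2]>75).any() else 0, q[:,2].max() if len(q) else 0)
E
```

```text
knob top z 115.59429121000852 yaw (np.float64(51.274836346040765), array([ 3.71719194, 13.02158525])) mean [496.37502406  14.61031059 114.35303601] rect ((495.95849609375, 13.580516815185547), (45.96128845214844, 13.181910514831543), 51.267398834228516)
stand 0.88 [127.8, 93.9, 318.8, 237.1] (np.float64(-12.191553053649836), array([20.65736714, 39.74820522])) z [ 13.6071139   14.70507796  53.13047653  89.23850047 115.06430158]
base ((436.4261474609375, 18.769332885742188), (103.84658813476562, 156.48416137695312), 75.73184204101562)
plat ((444.65576171875, 25.48572540283203), (79.34764862060547, 133.0888671875), 76.59857940673828)
slope [-1.48259284e-01 -6.80563437e-03  1.16202342e+02]
[(0.55, [281.3, 204.0])]
tri side [497.90152555  11.26289543 101.45073499]
tri scene 0.81 [497.38755585  10.50043836  98.54802836]
30 60 0 0 0
60 80 50 0 61.815982018507896
80 110 198 0 63.88408371745402
```

Measured values, with checks:
- **Bar:** 46 x 13 mm, top at 115 mm, yaw 51°. Its centre is about (496.5, 12.5), triangulated height about 100 mm against 102 expected.
- **Stand:** yaw -13.5 to -14°.
- **Turn needed:** knob ≈ -65° (-1.13 rad), giving a tilt of -0.159 rad. The fitted slope is -0.15, which agrees.

Next is a small turn to learn which way joint 6 runs.

```bash
python3 -m jog '[[[0.003,-0.007,0.01],[0,0,10],100]]'; python3 -c "
from h import *
print(arm.read_state()['joint_pos'])"
```

```text
time: 1.42
eef_pos: [518.8, 2.8, 222.0]
ee_rot: [2.41, 2.012, 0.002]
contact_force: [0.2, -0.0, 0.1]
gripper_width: 85.4
[-1.23889567e-01  2.73630439e-02  5.94679371e-02  1.60076731e+00
 -3.09955722e-05  1.62645358e+00]
```

```bash
python3 -m jog '[[[0.0056,-0.0228,0.03],[0,0,-10],100],[[0.0056,-0.0228,0.03],[0,0,-20],100],[[0.0056,-0.0228,0.03],[0,0,-30],100],[[0.0056,-0.0228,0.03],[0,0,-40],100],[[0.0056,-0.0228,0.03],[0,0,-50],100],[[0.0056,-0.0228,0.03],[0,0,-60],100],[[0.0056,-0.0228,0.03],[0,0,-70],100],[[0.0056,-0.0228,0.03],[0,0,-80],100],[[0.0056,-0.0228,0.03],[0,0,-90],100],[[0.0056,-0.0228,0.03],[0,0,-100],100],[[0.0056,-0.0228,0.03],[0,0,-110],100],[[0.0056,-0.0228,0.03],[0,0,-120],100],[[0.0056,-0.0228,0.03],[0,0,-130],100],[[0.0056,-0.0228,0.03],[0,0,-140],100],[[0.0056,-0.0228,0.03],[0,0,-150],100],[[0.0056,-0.0228,0.03],[0,0,-151.3],100],[[0.0056,-0.0228,0.03],[0,0,-151.3],100]]'
python3 - <<'E'
from m import *
s=arm.read_state();print(s["joint_pos"],s["eef_pos"]);T=Rm(s["ee_rot"]);print("tool y yaw",np.degrees(np.arctan2(T[1,1],T[0,1])), "x",np.degrees(np.arctan2(T[1,0],T[0,0])))
measure("w2")
E
```

```text
time: 3.55
eef_pos: [496.5, 12.5, 191.4]
ee_rot: [-1.357, 2.833, -0.0]
contact_force: [0.5, 0.3, -0.7]
gripper_width: 85.2
[-1.10017273e-01 -3.15143696e-02 -6.01808319e-02  1.54205215e+00
 -2.96724815e-06 -1.00315304e+00] [496.50896598  12.45995993 191.35485878]
tool y yaw 141.172910180279 x -128.82708966865115
knob top z 115.48824057276245 yaw (np.float64(51.17025337567647), array([ 3.62608938, 13.02064457])) mean [494.57942497  12.10581781 114.36114829] rect ((495.6146240234375, 13.21735954284668), (45.76677322387695, 12.662471771240234), 51.64435577392578)
stand 0.75 [281.3, 80.9, 506.2, 287.3] (np.float64(-14.157238885293268), array([20.74391943, 40.08770028])) z [ 13.39982518  14.59335675  53.00584189  88.89090286 114.96117567]
base ((445.46612548828125, 31.394752502441406), (97.24642181396484, 167.27967834472656), 76.7119140625)
plat ((444.25531005859375, 25.15865707397461), (79.76759338378906, 133.62815856933594), 76.67924499511719)
slope [-1.33780467e-01  6.67065333e-02  1.07675120e+02]
[(0.83, [325.7, 240.3])]
```

View pics/w2.png

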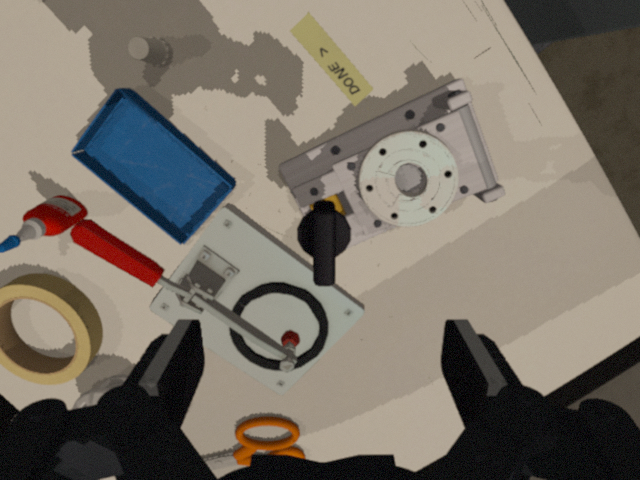

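The image shows the wing bar (about (324,245)) vertical, midway between the fingers and square to the jaws. Nothing tall is nearby. I'll descend and close.

```bash
python3 -m jog '[[[0,0,0.04],[0,0,0],100],[[0,0,0.08],[0,0,0],100],[[0,0,0.106],[0,0,0],100],[[0,0,0.106],[0,0,0],60],[[0,0,0.106],[0,0,0],10],[[0,0,0.106],[0,0,0],5],[[0,0,0.106],[0,0,0],5],[[0,0,0.106],[0,0,0],5],[[0,0,0.106],[0,0,0],5],[[0,0,0.106],[0,0,0],5]]' 40
```

```text
time: 5.0
eef_pos: [496.7, 13.8, 88.4]
ee_rot: [-1.36, 2.829, 0.003]
contact_force: [-6.0, 2.9, 7.7]
gripper_width: 11.9
```

```bash
python3 -m jog '[[[0,0,0],[0,0,8],5],[[0,0,0],[0,0,16],5],[[0,0,0],[0,0,24],5],[[0,0,0],[0,0,32],5],[[0,0,0],[0,0,40],5],[[0,0,0],[0,0,48],5],[[0,0,0],[0,0,56],5],[[0,0,0],[0,0,62],5],[[0,0,0],[0,0,65],5],[[0,0,0],[0,0,65],5],[[0,0,0],[0,0,65],5]]'; python3 - <<'E'
from m import *
s=arm.read_state();T=Rm(s["ee_rot"]);print(s["joint_pos"],"tool x yaw",np.degrees(np.arctan2(T[1,0],T[0,0])))
E
```

```text
time: 6.38
eef_pos: [496.8, 13.3, 88.4]
ee_rot: [0.374, 3.118, 0.003]
contact_force: [-4.7, 2.9, 8.3]
gripper_width: 12.3
[-0.1093586  -0.00945259 -0.24366677  1.33496074  0.00161788  0.12939845] tool x yaw 166.32023079945617
```

```bash
python3 -m jog '[[[0,0,0],[0,0,0],50],[[0,0,0],[0,0,0],100],[[0,0,0],[0,0,0],100],[[0,0,0],[0,0,0],100],[[0,0,0],[0,0,0],100],[[0,0,-0.04],[0,0,0],100],[[0,0,-0.09],[0,0,0],100],[[0,0,-0.14],[0,0,0],100],[[0,0,-0.14],[0,0,0],100],[[0,0,-0.14],[0,0,0],100]]'; python3 - <<'E'
from m import *
c,_=measure("w3")
r=arm.trace("wrist","disc_stand")[0]
p=cloud(c,r["region"]);q=p[(p[:,2]>38)&(p[:,2]<60)]
# platform plane by RANSAC-ish iterations
for lo,hi,n in((38,58.5,"plate"),(59,72,"disc")):
    q=p[(p[:,2]>lo)&(p[:,2]<hi)]
    for _ in range(15):
        k=np.linalg.lstsq(np.c_[q[:,:2],np.ones(len(q))],q[:,2],rcond=None)[0];e=q[:,2]-np.c_[q[:,:2],np.ones(len(q))]@k
        q=q[abs(e-np.median(e))<max(1.2,1.5*e.std())]
    a=np.radians(-13.8);print(n,len(q),"tilt along stand",k[0]*np.cos(a)+k[1]*np.sin(a),"z",q[:,2].mean(),q.mean(0))
E
```

```text
time: 7.62
eef_pos: [496.5, 12.4, 225.0]
ee_rot: [-0.375, -3.119, 0.0]
contact_force: [-0.3, -0.2, -0.0]
gripper_width: 85.3
knob top z 115.58196540128647 yaw (np.float64(-13.961258928789192), array([ 3.73835655, 12.97807861])) mean [494.21668235  13.87215689 114.31383336] rect ((495.2602844238281, 13.772903442382812), (12.994758605957031, 45.372291564941406), 75.94803619384766)
stand 0.65 [0.0, 205.7, 45.8, 300.5] (np.float64(-22.732859620059845), array([10.27396421, 20.74079747])) z [14.56923928 41.33097405 48.87005786 50.99902009 52.05060454]
base ((495.9618835449219, -282.2145690917969), (43.97724914550781, 107.9065933227539), 55.556068420410156)
plat ((474.5379638671875, -261.7060546875), (43.098453521728516, 82.08087158203125), 85.15326690673828)
slope [-5.63273504e-02  6.81201185e-02  9.24353509e+01]
[(0.7, [326.3, 225.1])]
plate 1118 tilt along stand -0.050498222626879856 z 49.56008293654769 [ 480.9145268  -251.87592063   49.56008294]
disc 2 tilt along stand 1.6660862398042604 z 62.77106425787247 [ 502.4520825  -267.52688247   62.77106426]
```

View pics/w3.png

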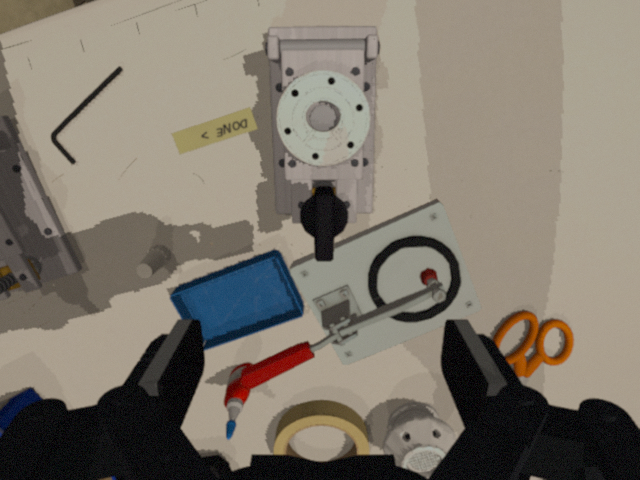

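The bar (about (324,222)) now lies along the stand, and the disc is at (323,117), radius about 46 px. The trace picked the empty stand this time, so its slope doesn't count. I'll fit the disc's plane directly.

```bash
python3 - <<'E'
from m import *
c=arm.capture("wrist")
yy,xx=np.mgrid[:480,:640];rr=np.hypot(xx-323,yy-117)
def fit(mask,n):
    q=cloud(c,mask);k0=np.median(q[:,2]);q=q[abs(q[:,2]-k0)<6]
    for _ in range(10):
        A=np.c_[q[:,:2],np.ones(len(q))];k=np.linalg.lstsq(A,q[:,2],rcond=None)[0];e=q[:,2]-A@k;q=q[abs(e)<max(1,2.5*e.std())]
    for a in(-13.5,-14.5):
        a=np.radians(a);print(n,len(q),"along",k[0]*np.cos(a)+k[1]*np.sin(a),"across",-k[0]*np.sin(a)+k[1]*np.cos(a),"z",q[:,2].mean(),e.std())
fit((rr<42)&(rr>20),"disc")
fit((xx>282)&(xx<300)&(yy>70)&(yy<175)&(rr>49)|(xx>348)&(xx<362)&(yy>70)&(yy<175)&(rr>49),"plate")
fit((xx>470)&(xx<540)&(yy>60)&(yy<250),"table")
g=cv2.cvtColor(c["color"],6)
l=cloud(c,(xx>280)&(xx<365)&(yy>28)&(yy<215))
for lo,hi in((8,18),):
    pass
# long edges of the stand's base (z ~14), left and right image sides
for rng in((262,285),(362,382)):
    m=cloud(c,(xx>rng[0])&(xx<rng[1])&(yy>65)&(yy<205));m=m[(m[:,2]>10)&(m[:,2]<20)]
    if len(m)>20:
        y=yaw(m);print("edge strip",len(m),y)
E
```

```text
disc 3940 along 0.0024844601823391364 across 4.821158507091136e-05 z 64.38055490095009 0.7065581948415722
disc 3940 along 0.0024832403788419702 across 9.156405109241722e-05 z 64.38055490095009 0.7065581948415722
plate 810 along -0.004806744054769854 across 0.0025830287081701924 z 55.20524383681275 0.916001114781591
plate 810 along -0.004851092031222484 across 0.0024987460495029174 z 55.20524383681275 0.916001114781591
table 12748 along -0.00019733829927692293 across -0.001167692049251874 z 0.7603094092117831 0.7198230640773225
table 12748 along -0.00017692920746098533 across -0.0011709582323015527 z 0.7603094092117831 0.7198230640773225
edge strip 1316 (np.float64(-12.877511228258774), array([ 2.61644153, 34.20428252]))
edge strip 1322 (np.float64(-12.969310544706515), array([ 2.62175949, 34.47407915]))
```

The disc is level to 0.0025 rad, its top at 64.4 mm (64 expected), and the gripper is clear at TCP 225 mm. I'll hand in.

```bash
python3 -c "
from plant import arm
s=arm.read_state();print(s['time'],s['contact_force'],s['joint_velocities'].round(3));print(arm.close_job())"
```

```text
7.925 [-0.06420202 -0.07743883  0.7600665 ] [-0.001 -0.004  0.01   0.     0.     0.   ]
the job is handed in; nothing more can be done
None
```

I gripped the disc stand's wing knob across its bar and turned it 65° clockwise. Then I let go, rose clear and handed the job in at about 7.9 s of the 29 s allowed.

**Last checks, after letting go:**
- **Platform tilt:** the disc surface is level to 0.0025 rad and the plate to about -0.005 rad, against a limit of 0.035. The disc top is at 64.4 mm (64 expected).
- **Knob:** the bar's yaw is -14.0°. The stand's yaw reads between -13° and -14.2° depending on the method, so the knob is within about 1° of level.
- **Robot:** the gripper is open with the tool at 225 mm, and the wrist force is near zero. The highest force I read was about 10 N, while gripping the knob.
- **Empty stand:** the arm never went near it, but I did not measure its edge again.

**One disagreement:** in the last look, the network's `disc_stand` trace picked the empty stand. I threw that slope away and fitted the disc and plate directly from the depth picture.

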